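# Set the lamp cool-down timer by clicks and put its key away

### The job

Shut down the microscope lamp: turn the black timer knob on the white console exactly five clicks clockwise (seen from above) from where it stands now and let go of it. Then hang the orange lamp key by its steel eye on the free hook (green plate) deep inside the open-fronted key box, leaving it hanging freely and at rest. Do not shift or tip the bottle, jar, beaker and yellow slide box standing about.

Things in the scene. Friction and masses are not known exactly. Their poses are not given: they have to be found in the camera images.
- dial_grip (a point): Timer knob: black bar grip 50 mm long, 14 mm thick, 34 mm high on a round skirt 52 mm across, turning about a vertical axis. This point is on the axis, 100 mm above the table, 12 mm under the bar's top, and turns with the knob: x along the bar, away from the orange pointer end; z up. Starts in one of its first five clicks; end stops lie just beyond the first and the tenth.
- dial_pointer (a point): Outer end of the orange pointer line on the knob's top, 24 mm from the axis, 12 mm above the grip point; shows which way the knob points.
- key_center (a point): Lamp key: rigid, about 60 g, orange plastic handle 86 mm long, 24 mm wide, 12 mm thick, a steel wire eye at one end, a 24 mm brass blade at the other. Starts flat on the table before the robot, blade nearer, eye ahead or left. This point is the handle's middle, 6 mm above the table as it lies; x along the handle to the eye, y across its width, z out of its upper flat face.
- key_eye (a point): Centre of the key's eye, 65 mm from the handle's middle along the key's x. The eye is a 6 mm thick wire ring, hole 22 mm, 34 mm outside, in the plane of the handle's flat faces (its hole runs along the key's z). The key's overall length is 148 mm.
- hook_bend (a point): The free hook's bend (rod centre), 155 mm above the table. 6 mm steel rod: from the back wall 44 mm to the front, rising 12 mm, to this bend, then 18 mm further to the front and 18 mm up (45 degrees) to its tip. x horizontal, into the box, away from its open front; z up. Roof underside 64 mm above this point; open mouth and roof's front edge 90 mm in front (-x); back wall 44 mm behind.
- keybox: Fixed key box to the left, its open front facing the robot's right; clear plastic roof, back and far side, grey floor and near side: 140 mm deep (x), 240 mm wide (y), 225 mm high, walls 6 mm. Origin at the centre of its underside; its x axis runs from the open front to the back. The free hook is 30 mm to +y of its middle; a blue spare key hangs by the back wall 70 mm to -y of its middle.
- hook: The free hook, green plate above it, fixed in the key box; this entry has the origin and axes of the key box.
- dial: The knob taken as one part, origin on its axis at the console's top (70 mm above the table), axes as the grip point. Sprung detents click every 24 degrees (0.419 rad): about 0.12 N m is needed to leave a click; past half-way the knob springs into the next by itself. Released, it settles in the nearest click.
- console: Fixed white console that carries the knob in the middle of its top: 160 mm deep (x), 180 mm wide (y), 70 mm high. Origin at the centre of its underside. Place and yaw vary.
- key: The lamp key taken as one part, origin 6 mm below the handle's middle, on its lower flat face; same axes.
- bottle: Bystander: glass bottle with blue cap, 58 mm across, 150 mm high, beyond console and key box; origin under its centre.
- beaker: Bystander: open glass beaker, 66 mm across, 85 mm high, to the robot's left; origin under its centre.
- slidebox: Bystander: yellow slide box 90 x 70 x 35 mm, to the robot's right; origin under its centre.
- jar: Bystander: amber jar 56 mm across, 70 mm high, at the back; origin under its centre.
Mind the look-alikes: they are no part of the job. Of the things that look like the key, take the one that is nearest to the robot's base at the start.

How it is judged:
On the way:
1. the knob stands five clicks clockwise of its start and is let go, the key not yet at the hook (distance of dial_pointer from where it was at the start of the episode between 0.0401 and 0.0429 m and contact force between the fingers and dial below 0.05 N and distance between key_eye and hook_bend above 0.08 m), for 0.2 s.
At the end, for the whole second after the job is handed in: The knob rests five clicks (120 degrees, within 7 degrees) clockwise of its start; the key hangs by its eye on the free hook (it bears on the hook, eye centre within 60 mm of the hook's bend, handle within 0.4 rad of vertical), slower than 0.05 m/s; the fingers touch neither (distance of dial_pointer from where it was at the start of the episode between 0.0401 and 0.0429 m and contact force between the fingers and dial below 0.05 N and distance between key_eye and hook_bend below 0.06 m and contact force between key and hook above 0.1 N and angle between key_eye's own x axis and vertical below 0.4 rad and linear speed of key below 0.05 m/s and contact force between the fingers and key below 0.05 N).
It fails at once if a bystander is shifted by more than 30 mm or tipped by more than 0.35 rad (distance of any of bottle, beaker, slidebox, jar from where it was at the start of the episode above 0.03 m or angle between any of bottle, beaker, slidebox, jar's own z axis and vertical above 0.35 rad).
It also fails if it takes over 72 s, if anything falls off the work surface, if the arm or the gripper's body presses on something with over 40 N, if the wrist force passes 120 N, or if a joint passes its speed limit or range.

### The arm

A 6-joint arm with a two-finger parallel gripper is mounted at the origin on the work surface. World frame = base frame: x ahead of the robot, y to its left, z up, the work surface at z = 0. Lengths are in m, angles in rad, forces in N, time in s.
With the tool pointing down it reaches from about 0.425 to 0.925 m from the base axis. Payload 12.5 kg.
Tool frame: the origin (TCP) lies at the very end of the fingers, on their centre line; the grasp point (between the pads) lies 19 mm behind it; z points along the fingers, y is the line along which they close (so a half turn about z gives the same grasp; the last joint's range is limited). The gripper opens to 85 mm and grips with 20 to 120 N. Pads are 22 mm wide; open, the fingers measure 114 mm over their backs; the gripper's body (76 mm by 85 mm) begins 54 mm behind the grasp point. The pads swing forward as they close: fully open they stand 13 mm farther back than shut.
Start: joints at [1.073, 0.491, 1.559, -0, 1.092, -0.106], TCP at [0.239, 0.578, 0.231] pointing down, gripper open.
Joint ranges: [-3.1, 3.1], [-0.84, 2.19], [0.05, 2.79], [-1.13, 4.28], [0.06, 2.93], [-2.69, 2.69]. Speed limits (rad/s): [2.22, 2.22, 2.79, 3.14, 3.14, 3.14].

### API

Orientations are given as [roll, pitch, yaw] about the fixed x, y, z axes, in that order (R = Rz(yaw) Ry(pitch) Rx(roll)).
In Python, from cell import robot, cams gives the robot as it stands.
- The arm moves only by the tool arm_command, never from a script. Its argument "commands" is a list of rows, each a list of 4 numbers: the shift along the world's x, y, z in m, then the turn about the world's z in degrees. A call has 1 to 5 rows; each row is the pose to reach, as a shift and turn from the pose commanded when the call began; what a row does not reach only later rows make up. A row lasts 1/10 s, in which the tool goes at most 50 mm and 8.59 degrees, less where a joint would pass 70% of its speed; a pose out of reach is approached as far as the arm can. A call with a gripper value outside its range is refused whole. "hand" is the opening, from -1 (shut) to 1 (fully open), set as the call begins (left out, the last holds). The fingers move at their own pace and stop on an object; the grip force is fixed at half the most. Time passes only in rows, so rows that repeat a pose let the fingers close. It gives the time, the measured TCP pose, the force, the opening and the grip force at its end, in the units of the state.
- robot.get_obs(): the state, without advancing time (a new reading comes with each control period).
- cams.snapshot(name): name is "scene" or "top"; returns the picture (400x640x3 uint8, red, green, blue); there is no depth.
- cams.calibration(name): a dict with "K" (3x3 intrinsics, pixels), "origin" and "orientation" of the camera in the world. Camera axes: x right, y down, z forward; pixel columns grow to the right and rows downward; lengths in m; the calibration is good to about 2 mm. A picture is of the moment at which its call begins. calibration takes no time and is no camera call.
- robot.close_job(): hands the job in; it is judged then, once.
The state is a dict: "time": time; "joint_pos": joint angles; "dq": joint speeds; "joint_efforts": joint torques, N m; "ee_pos": TCP position; "ee_rot": TCP orientation; "contact_force": force on the tool from outside, world axes, zero at the start; "torque": the same for the moment, N m; "grip_width": opening from 0.0 (shut) to 1.0 (fully open); "gripper_force": force on a finger pad.
Only numpy, scipy, OpenCV 4.12 (cv2) and the standard library are available. Lean on these libraries where they do the work, as an engineer would, in place of code of your own. Each camera call takes 0.05 s, during which the arm holds its last target. There are 200 camera calls.

## Working session

There is one attempt and no reset: what is moved stays moved. The work goes in short steps, Python scripts to look and compute and a tool call to move; the robot and the scene stay as the last step left them, time stands still between calls to the robot, and variables do not carry over. Pictures are saved under pics/ and viewed, at most 10 in all, crops included, and the job is handed in when it is done.

Besides the shell and the picture viewer there is one more tool, called as a command line: name --pt "numbers of a row" for each row, then --argument value for the rest. arm_command: Moves the arm, as the interface text tells. Its arguments: {"type":"object","properties":{"commands":{"type":"array"},"hand":{"type":"number"}},"required":["commands"]}

```bash
mkdir -p pics; ls; cat > h.py <<'E'
import numpy as np, cv2
from scipy.spatial.transform import Rotation as R
from cell import robot, cams
def cal(n):
    c=cams.calibration(n);K=np.array(c["K"]);o=np.array(c["origin"]);q=np.array(c["orientation"])
    M=q if q.shape==(3,3) else (R.from_euler('xyz',q).as_matrix() if q.size==3 else R.from_quat(q).as_matrix())
    return K,o,M
def ray(n,u,v,z):
    K,o,M=cal(n);d=M@np.linalg.inv(K)@np.array([u,v,1.]);return o+d*(z-o[2])/d[2]
def proj(n,p):
    K,o,M=cal(n);c=K@M.T@(np.array(p)-o);return c[:2]/c[2]
def snap(n,f):
    a=cams.snapshot(n);cv2.imwrite('pics/'+f+'.png',a[:,:,::-1]);return a
E
python3 - <<'E'
from h import *
snap('scene','s0');snap('top','t0')
for n in('scene','top'):print(cams.calibration(n))
print(robot.get_obs())
E
```

```text
pics
{'K': array([[438.10880771,   0.        , 322.31037302],
       [  0.        , 438.10880771, 192.71390244],
       [  0.        ,   0.        ,   1.        ]]), 'origin': array([1.26537405, 0.34596396, 1.06489095]), 'orientation': array([-2.40683841,  0.01015874,  2.09801655])}
{'K': array([[442.06784765,   0.        , 328.29721383],
       [  0.        , 442.06784765, 201.54749913],
       [  0.        ,   0.        ,   1.        ]]), 'origin': array([ 0.23305971, -0.05891616,  1.45430999]), 'orientation': array([-2.91529704e+00, -1.06966036e-04, -1.64865198e+00])}
{'time': 0.1, 'joint_pos': array([ 1.07342570e+00,  4.91508915e-01,  1.55938293e+00, -3.28829206e-05,
        1.09170370e+00, -1.05629272e-01]), 'dq': array([ 0.00125713,  0.00073778, -0.00089389,  0.00026468,  0.00057837,
       -0.00028537]), 'joint_efforts': array([ 3.17194266e-03, -6.19446230e+01, -2.62026733e+01, -5.29713736e-05,
        2.82362089e-03, -2.09967885e-05]), 'ee_pos': array([0.23853232, 0.57747823, 0.23078211]), 'ee_rot': array([-3.14059227e+00, -7.67350730e-05,  2.74986643e+00]), 'contact_force': array([-0.17563401, -0.4931437 ,  0.39725126]), 'torque': array([-0.01227493, -0.01958532, -0.04949748]), 'gripper_force': 0.0, 'grip_width': 1.0020944781681016}
```

View pics/s0.png

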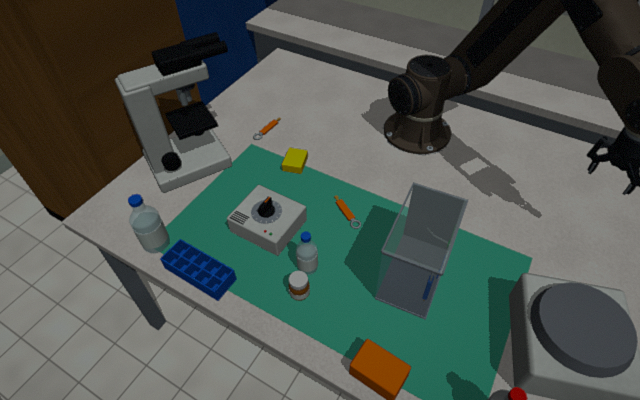

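View pics/t0.png

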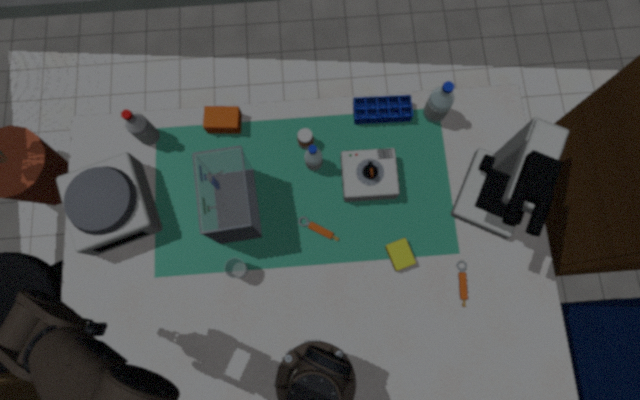

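```bash
python3 - <<'E'
import cv2
a=cv2.imread('pics/t0.png')[130:280,190:410];cv2.imwrite('pics/t0c.png',cv2.convertScaleAbs(cv2.resize(a,None,fx=3.6,fy=3.6,interpolation=cv2.INTER_CUBIC),alpha=1.6))
a=cv2.imread('pics/s0.png')[175:325,225:475];cv2.imwrite('pics/s0c.png',cv2.convertScaleAbs(cv2.resize(a,None,fx=3.2,fy=3.2,interpolation=cv2.INTER_CUBIC),alpha=1.6))
E
```

```text
(no output)
```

View pics/t0c.png

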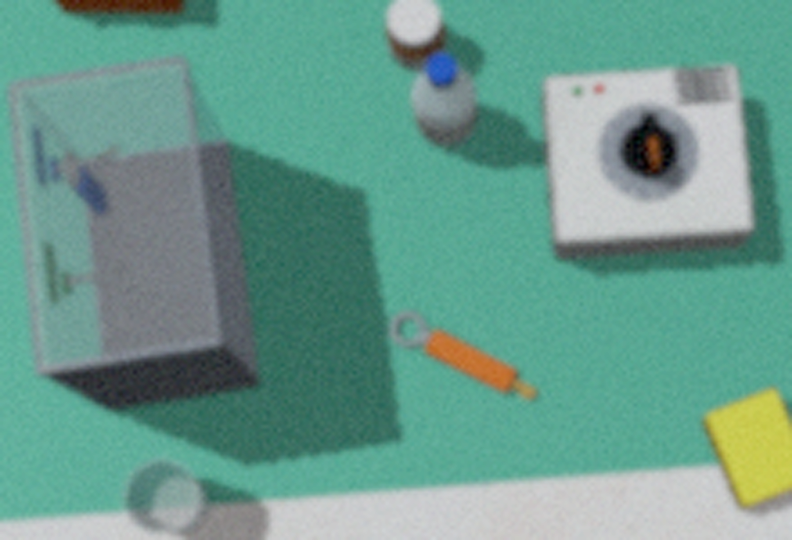

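View pics/s0c.png

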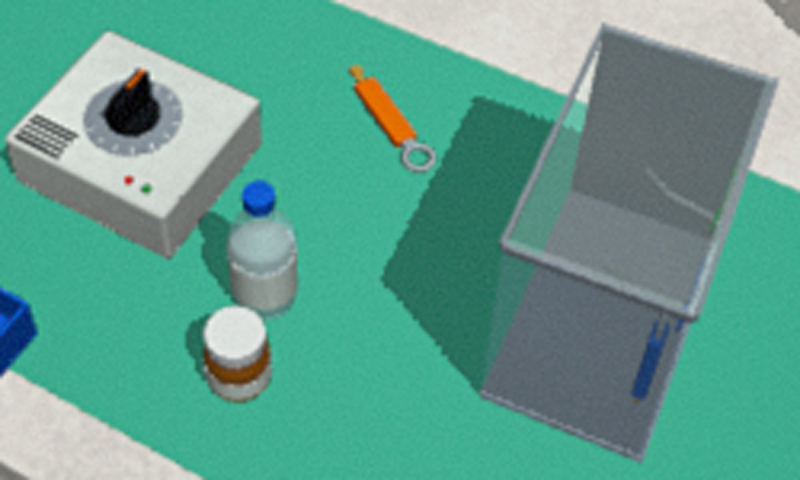

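```bash
cat > m.py <<'E'
from h import *
T=lambda u,v,z:ray('top',190+u/3.6,130+v/3.6,z)
S=lambda u,v,z:ray('scene',225+u/3.2,175+v/3.2,z)
f=lambda p:np.round(p,4)
if __name__=='__main__':
    print('roof T',[f(T(*p,.225)[:2]) for p in((12,86),(185,62),(222,345),(42,372))])
    print('roof S',[f(S(*p,.225)[:2]) for p in((690,315),(506,245),(603,28),(775,80))])
    print('key T',[f(T(*p,.006)[:2]) for p in((409,329),(428,342),(517,380),(535,393))])
    print('key S',[f(S(*p,.006)[:2]) for p in((418,156),(403,137),(365,86),(354,70))])
    print('skirt T,S',f(T(648,152,.07)[:2]),f(S(133,116,.07)[:2]))
    print('ptr T',f(T(655,134,.112)[:2]),f(T(654,170,.112)[:2]));print('ptr S',f(S(146,71,.112)[:2]),f(S(125,90,.112)[:2]))
    print('console T',[f(T(*p,.07)[:2]) for p in((545,78),(737,66),(750,232),(556,243))])
    print('bottle cap',f(T(441,68,.15)[:2]),f(S(258,190,.15)[:2]),'beaker',f(T(170,500,0.04)[:2]),'jar',f(T(415,17,.07)[:2]))
    print('hook T bend',f(T(72,283,.155)),f(T(92,280,.173)),'S',f(S(712,215,.15)),f(S(648,170,.173)))
    print(R.from_euler('xyz',robot.get_obs()['ee_rot']).as_matrix().round(3))
E
python3 m.py
```

```text
roof T [array([0.6886, 0.3015]), array([0.6983, 0.1606]), array([0.462 , 0.1397]), array([0.4516, 0.2804])]
roof S [array([0.692 , 0.3046]), array([0.7022, 0.1701]), array([0.468 , 0.1486]), array([0.4535, 0.2883])]
key T [array([0.5043, 0.0022]), array([ 0.4908, -0.0145]), array([ 0.4492, -0.0935]), array([ 0.4359, -0.109 ])]
key S [array([0.504 , 0.0082]), array([ 0.4905, -0.0151]), array([ 0.4515, -0.0784]), array([ 0.4383, -0.0983])]
skirt T,S [ 0.6381 -0.2272] [ 0.6389 -0.221 ]
ptr T [ 0.6418 -0.2298] [ 0.6091 -0.2257]
ptr S [ 0.6158 -0.2174] [ 0.644  -0.2208]
console T [array([ 0.7158, -0.14  ]), array([ 0.7137, -0.3168]), array([ 0.5567, -0.3109]), array([ 0.5601, -0.1367])]
bottle cap [ 0.704  -0.0465] [ 0.7029 -0.0423] beaker [0.3616 0.2206] jar [ 0.7844 -0.0252]
hook T bend [0.5372 0.2738 0.155 ] [0.5343 0.2527 0.173 ] S [0.5445 0.2842 0.15  ] [0.5458 0.2269 0.173 ]
[[-0.924  0.382 -0.   ]
 [ 0.382  0.924 -0.001]
 [ 0.    -0.001 -1.   ]]
```

The pictures show:
- **Key:** eye at top crop (409,329), blade at (535,393).
- **Knob:** centre at (648,152), orange pointer towards the robot.
- **Key box:** roof corners at (12,86), (185,62), (222,345) and (42,372). The green hook is at (72,283).

I'm going to the knob first, with the TCP above 0.30 m.

arm_command --pt "0.1 -0.2 0.08 15.5" --pt "0.1 -0.2 0.08 15.5" --pt "0.1 -0.2 0.08 15.5" --pt "0.1 -0.2 0.08 15.5" --pt "0.1 -0.2 0.08 15.5" --hand 1

```text
time: 0.6
ee_pos: [0.3393, 0.3755, 0.3122]
ee_rot: [3.141, 0.0, 3.02]
contact_force: [0.5, 0.2, 0.1]
grip_width: 1.003
gripper_force: 0.0
```

arm_command --pt "0.1 -0.2 0 0" --pt "0.1 -0.2 0 0" --pt "0.1 -0.2 0 0" --pt "0.1 -0.2 0 0" --pt "0.1 -0.2 0 0"

```text
time: 1.1
ee_pos: [0.4397, 0.1747, 0.3112]
ee_rot: [-3.141, -0.0, 3.018]
contact_force: [0.4, 1.1, 0.4]
grip_width: 1.001
gripper_force: 0.0
```

arm_command --pt "0.1 -0.2 0 0" --pt "0.1 -0.2 0 0" --pt "0.1 -0.2 0 0" --pt "0.1 -0.2 0 0" --pt "0.1 -0.2 0 0"

```text
time: 1.6
ee_pos: [0.5397, -0.0257, 0.3108]
ee_rot: [-3.141, -0.0, 3.018]
contact_force: [0.1, 0.6, -0.3]
grip_width: 0.999
gripper_force: 0.0
```

arm_command --pt "0.1 -0.2 -0.1 0" --pt "0.1 -0.2 -0.1 0" --pt "0.1 -0.2 -0.1 0" --pt "0.1 -0.2 -0.1 0" --pt "0.1 -0.2 -0.1 0"

```text
time: 2.1
ee_pos: [0.639, -0.2244, 0.2098]
ee_rot: [3.141, -0.001, 3.02]
contact_force: [0.5, 0.4, 0.1]
grip_width: 1.0
gripper_force: 0.0
```

arm_command --pt "0 0 -0.05 0" --pt "0 0 -0.09 0" --pt "0 0 -0.125 0" --pt "0 0 -0.125 0"

```text
time: 2.5
ee_pos: [0.6364, -0.2215, 0.0813]
ee_rot: [3.139, -0.008, 3.02]
contact_force: [-0.2, 0.4, 0.3]
grip_width: 1.0
gripper_force: 0.0
```

arm_command --pt "0 0 0 0" --pt "0 0 0 0" --pt "0 0 0 0" --pt "0 0 0 0" --pt "0 0 0 0" --hand -0.5

```text
time: 3.0
ee_pos: [0.639, -0.2226, 0.0874]
ee_rot: [-3.141, 0.002, 3.021]
contact_force: [0.5, -1.5, 0.8]
grip_width: 0.249
gripper_force: 0.9
```

```bash
python3 - <<'E'
from h import *
a=snap('scene','s1')[165:265,215:325];b=snap('top','t1')[130:230,320:430]
i=np.hstack([cv2.resize(x,(395,360),interpolation=cv2.INTER_CUBIC) for x in(a,b)])
cv2.imwrite('pics/c1.png',cv2.convertScaleAbs(i[:,:,::-1],alpha=1.5))
print(robot.get_obs())
E
```

```text
{'time': 3.1, 'joint_pos': array([-4.32793844e-01,  7.16878906e-01,  1.55088993e+00, -1.52449956e-04,
        8.72548157e-01, -1.88225701e+00]), 'dq': array([ 0.00013717,  0.00544681,  0.00145919,  0.00089982,  0.00069948,
       -0.00081311]), 'joint_efforts': array([ 1.02842487e+00, -7.07874942e+01, -2.10420746e+01,  2.79301889e-01,
        2.09924388e-01,  2.15607713e-02]), 'ee_pos': array([ 0.63889939, -0.22261544,  0.08699612]), 'ee_rot': array([-3.14109046e+00,  1.17845728e-03,  3.02035772e+00]), 'contact_force': array([ 0.83548696, -1.43039103,  1.62440465]), 'torque': array([-0.25944756, -0.01890173,  0.06280855]), 'gripper_force': 0.8534367248648778, 'grip_width': 0.2511779906371107}
```

View pics/c1.png

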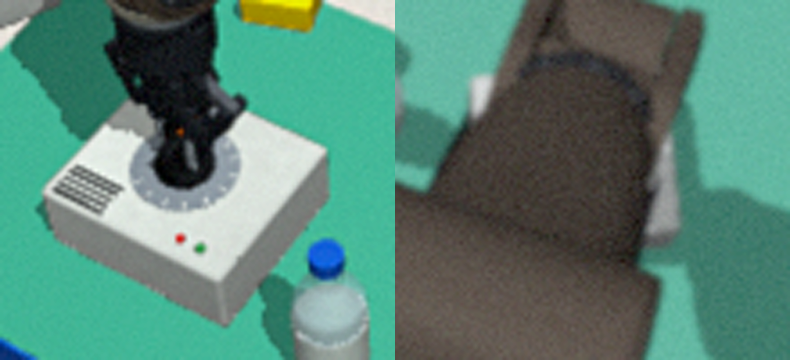

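The left half shows the fingers on both sides of the bar, with the orange pointer at about (180,132) between them. I'll close fully and read the force.

arm_command --pt "0 -0.002 0 0" --pt "0 -0.002 0 0" --pt "0 -0.002 0 0" --pt "0 -0.002 0 0" --hand -1

```text
time: 3.5
ee_pos: [0.639, -0.2249, 0.0874]
ee_rot: [-3.141, 0.002, 3.02]
contact_force: [-1.0, -2.9, 7.1]
grip_width: 0.15
gripper_force: 60.8
```

arm_command --pt "0 0 0 -8" --pt "0 0 0 -16" --pt "0 0 0 -24" --pt "0 0 0 -32" --pt "0 0 0 -40"

```text
time: 4.0
ee_pos: [0.6395, -0.224, 0.0874]
ee_rot: [3.14, 0.002, 2.316]
contact_force: [2.7, 4.2, 6.6]
grip_width: 0.145
gripper_force: 60.7
```

arm_command --pt "0 0 0 -8" --pt "0 0 0 -16" --pt "0 0 0 -24" --pt "0 0 0 -32" --pt "0 0 0 -40"

```text
time: 4.5
ee_pos: [0.6404, -0.2236, 0.0875]
ee_rot: [3.137, 0.0, 1.618]
contact_force: [9.7, 5.1, 4.5]
grip_width: 0.148
gripper_force: 60.3
```

arm_command --pt "0 0 0 -8" --pt "0 0 0 -16" --pt "0 0 0 -24" --pt "0 0 0 -32" --pt "0 0 0 -40"

```text
time: 5.0
ee_pos: [0.6414, -0.2239, 0.0875]
ee_rot: [3.136, -0.003, 0.921]
contact_force: [13.1, 2.9, 0.5]
grip_width: 0.156
gripper_force: 60.3
```

arm_command --pt "0 0 0 0" --pt "0 0 0 0"

```text
time: 5.2
ee_pos: [0.6414, -0.224, 0.0875]
ee_rot: [3.136, -0.003, 0.926]
contact_force: [13.0, 4.3, 2.1]
grip_width: 0.151
gripper_force: 60.1
```

Turned by 120°. Now I release and lift.

arm_command --pt "0 0 0 0" --pt "0 0 0 0" --pt "0 0 0 0" --pt "0 0 0 0" --pt "0 0 0 0" --hand 0.6

```text
time: 5.7
ee_pos: [0.6385, -0.2244, 0.0862]
ee_rot: [-3.141, 0.0, 0.926]
contact_force: [-0.6, 0.1, 0.5]
grip_width: 0.801
gripper_force: 0.0
```

arm_command --pt "0 0 0.05 0" --pt "0 0 0.1 0" --pt "0 0 0.15 0" --pt "-0.04 0.03 0.17 0" --pt "-0.08 0.06 0.17 0"

```text
time: 6.2
ee_pos: [0.5616, -0.1667, 0.2588]
ee_rot: [3.136, -0.001, 0.925]
contact_force: [0.1, 0.5, -0.6]
grip_width: 0.799
gripper_force: 0.0
```

arm_command --pt "-0.05 0.05 0 -8" --pt "-0.09 0.1 0 -16" --pt "-0.11 0.12 0 -24" --pt "-0.11 0.12 0 -24"

```text
time: 6.6
ee_pos: [0.4483, -0.044, 0.2566]
ee_rot: [-3.141, 0.0, 0.503]
contact_force: [1.5, 0.4, 0.2]
grip_width: 0.801
gripper_force: 0.0
```

```bash
python3 - <<'E'
from h import *
a=snap('scene','s2')[165:275,215:385];b=snap('top','t2')[120:250,280:410]
i=np.hstack([cv2.resize(a,None,fx=2.6,fy=2.6,interpolation=cv2.INTER_CUBIC),cv2.resize(b,(286,286),interpolation=cv2.INTER_CUBIC)])
print(i.shape);cv2.imwrite('pics/c2.png',cv2.convertScaleAbs(i[:,:,::-1],alpha=1.5))
E
```

```text
(286, 728, 3)
```

View pics/c2.png

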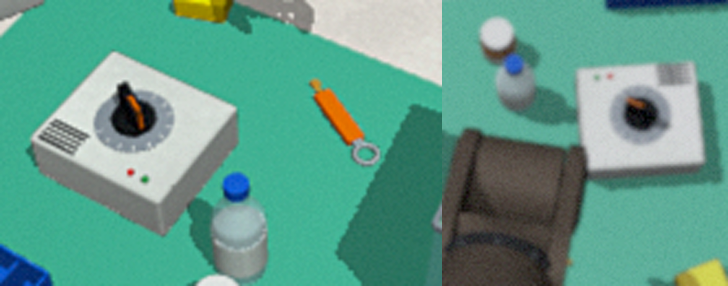

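```bash
python3 - <<'E'
from h import *
S=lambda u,v,z:ray('scene',215+u/2.6,165+v/2.6,z)[:2]
T=lambda u,v,z:ray('top',280+(u-442)/2.2,120+v/2.2,z)[:2]
for f,p,q in((S,(141,126),(126,96)),(T,(628,98),(648,109))):
    a,b=f(*p,.112),f(*q,.112);print(a,b,np.degrees(np.arctan2(*(a-b)[::-1])))
print('key',S(365,152,.003),S(357,137,.006),S(320,93,.006))
E
```

```text
[ 0.66821671 -0.18584145] [ 0.64106805 -0.22496429] 55.24191973491794
[ 0.65248111 -0.20729604] [ 0.63373788 -0.2344223 ] 55.35698556657542
key [0.50124539 0.0060736 ] [ 0.48800019 -0.01162005] [ 0.44897496 -0.08334837]
```

Both views put the pointer at about 55°, up from 173°, so the knob has turned five clicks. The key hasn't moved: its eye is at (365,152) and its handle runs to (320,93). Next I grasp the end of the key's handle.

arm_command --pt "0.004 -0.036 -0.04 8" --pt "0.004 -0.036 -0.08 16" --pt "0.004 -0.036 -0.12 24" --pt "0.004 -0.036 -0.16 30.5" --pt "0.004 -0.036 -0.195 30.5"

```text
time: 7.2
ee_pos: [0.4564, -0.0838, 0.059]
ee_rot: [3.141, 0.0, 1.044]
contact_force: [1.4, -0.5, -0.4]
grip_width: 0.798
gripper_force: 0.0
```

arm_command --pt "0 0 -0.02 0" --pt "0 0 -0.035 0" --pt "0 0 -0.045 0" --pt "0 0 -0.05 0" --pt "0 0 -0.05 0"

```text
time: 7.7
ee_pos: [0.4558, -0.0829, 0.0108]
ee_rot: [-3.141, 0.0, 1.039]
contact_force: [-0.5, 1.0, 1.0]
grip_width: 0.806
gripper_force: 0.0
```

arm_command --pt "-0.004 0.003 -0.004 0" --pt "-0.004 0.003 -0.007 0" --pt "-0.004 0.003 -0.009 0" --pt "-0.004 0.003 -0.009 0" --hand 0

```text
time: 8.1
ee_pos: [0.4516, -0.0795, 0.0023]
ee_rot: [3.141, -0.0, 1.04]
contact_force: [0.3, 0.2, -0.2]
grip_width: 0.499
gripper_force: 0.0
```

arm_command --pt "0 0 0 0" --pt "0 0 0 0" --pt "0 0 0 0" --pt "0 0 0 0" --pt "0 0 0 0" --hand -1

```text
time: 8.6
ee_pos: [0.4518, -0.0796, 0.0027]
ee_rot: [3.141, -0.0, 1.039]
contact_force: [-0.5, 1.0, 7.0]
grip_width: 0.261
gripper_force: 58.3
```

arm_command --pt "0 0 0.04 0" --pt "0 0 0.08 0" --pt "0 0 0.12 0" --pt "0 0 0.16 0" --pt "0.01 0.01 0.187 0"

```text
time: 9.1
ee_pos: [0.4612, -0.0699, 0.192]
ee_rot: [3.139, -0.0, 1.038]
contact_force: [0.6, -0.7, -2.5]
grip_width: 0.256
gripper_force: 59.1
```

arm_command --pt "0.025 0.025 0 8" --pt "0.05 0.05 0 16" --pt "0.08 0.08 0 24" --pt "0.1 0.11 0 32" --pt "0.1 0.11 0 35.5"

```text
time: 9.6
ee_pos: [0.5632, 0.0434, 0.189]
ee_rot: [3.141, -0.0, 1.667]
contact_force: [-0.3, -0.1, -0.0]
grip_width: 0.257
gripper_force: 59.2
```

arm_command --pt "0 0 0 0" --pt "0 0 0 0" --pt "0 0 0 0"

```text
time: 9.9
ee_pos: [0.5612, 0.04, 0.1894]
ee_rot: [3.142, 0.0, 1.657]
contact_force: [0.7, -0.1, -1.5]
grip_width: 0.26
gripper_force: 59.1
```

```bash
python3 - <<'E'
from h import *
a=snap('scene','s3')[170:320,300:500];b=snap('top','t3')[130:250,180:340]
i=np.hstack([cv2.resize(x,None,fx=k,fy=k,interpolation=cv2.INTER_CUBIC) for x,k in((a,2.0),(b,2.5))])
cv2.imwrite('pics/c3.png',cv2.convertScaleAbs(i[:,:,::-1],alpha=1.6));print(i.shape,robot.get_obs()['ee_pos'])
E
```

```text
(300, 800, 3) [0.56130978 0.03995721 0.18940907]
```

View pics/c3.png

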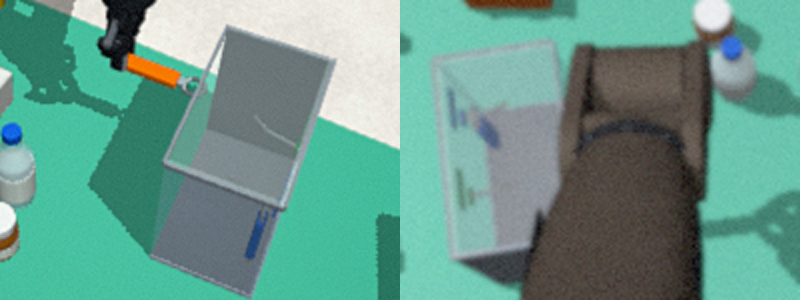

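The key is held level, with the eye at left crop (195,87) by the box mouth and the hook at (255,118)–(298,150). I'll enlarge the scene view to compare eye and hook in the same camera.

```bash
python3 - <<'E'
from h import *
a=cv2.imread('pics/s3.png')[190:255,360:460]
cv2.imwrite('pics/c4.png',cv2.convertScaleAbs(cv2.resize(a,None,fx=8,fy=8,interpolation=cv2.INTER_CUBIC),alpha=1.7))
# predictions of hook rod in crop coords
e=lambda p:((proj('scene',p)-[360,190])*8).round(0)
x=np.array([-.085,.996,0]);b=np.array([.5454,.2414,.155])
for n,p in dict(wall=b+.044*x-[0,0,.012],bend=b,tip=b-.018*x+[0,0,.018],eye=[.5613-.0085,.03996+.0996,.1944]).items():print(n,e(p))
E
```

```text
wall [702. 425.]
bend [574. 356.]
tip [529. 303.]
eye [286. 172.]
```

View pics/c4.png

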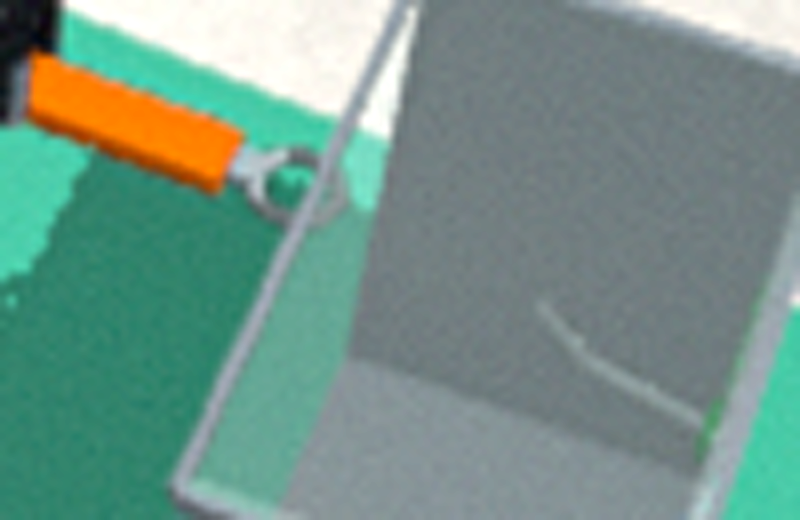

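```bash
python3 - <<'E'
from h import *
S=lambda u,v,z:ray('scene',360+u/8,190+v/8,z)[:2]
x=np.array([-.085,.996]);y=np.array([-.996,-.085])
e=S(298,187,.1944)
for n,p,z in(('bend',(583,353),.155),('tip',(542,301),.1745),('wall',(703,422),.143)):
    q=S(*p,z);print(n,q,'rel eye x,y',(q-e)@x,(q-e)@y)
print(e)
for p in((35,90),(232,165)):print('handle',S(*p,.1944))
E
```

```text
bend [0.54275308 0.24347593] rel eye x,y 0.09890631984709604 0.0054985436495476325
tip [0.54521281 0.22704122] rel eye x,y 0.0823282729538742 0.004445605281638774
wall [0.54020752 0.28516074] rel eye x,y 0.14064076565772665 0.004490710617208772
[0.55664721 0.14535814]
handle [0.56146584 0.05385699]
handle [0.55873137 0.123234  ]
```

The eye is at (298,187), the hook bend at (583,353) and the tip at (542,301). The eye must go about 5 mm towards -x and 93 mm along the box axis, with the drop at the end.

arm_command --pt "-0.007 0.02 0 0" --pt "-0.009 0.04 0 0" --pt "-0.011 0.06 0 0" --pt "-0.012 0.078 0 0" --pt "-0.012 0.078 0 0"

```text
time: 10.5
ee_pos: [0.5493, 0.1197, 0.1894]
ee_rot: [3.141, -0.0, 1.66]
contact_force: [-0.1, -0.3, -1.1]
grip_width: 0.259
gripper_force: 59.1
```

arm_command --pt "0 0.001 -0.004 0" --pt "0 0.003 -0.009 0" --pt "0 0.005 -0.014 0" --pt "0 0.005 -0.014 0"

```text
time: 10.9
ee_pos: [0.5492, 0.1231, 0.1743]
ee_rot: [-3.14, 0.0, 1.658]
contact_force: [-0.3, -0.6, -0.1]
grip_width: 0.26
gripper_force: 59.1
```

```bash
python3 - <<'E'
from h import *
a=snap('scene','s4')[190:255,360:460]
cv2.imwrite('pics/c5.png',cv2.convertScaleAbs(cv2.resize(a[:,:,::-1],None,fx=8,fy=8,interpolation=cv2.INTER_CUBIC),alpha=1.7))
E
```

```text
(no output)
```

View pics/c5.png

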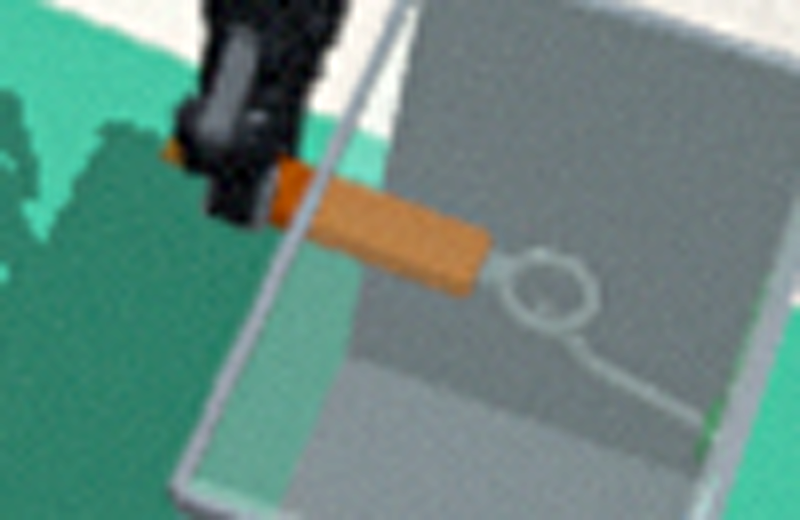

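The tip shows inside the ring, at (543,300), with the ring centre at (548,290), so it is threaded. I'll lower it along the slope.

arm_command --pt "0 0.003 -0.004 0" --pt "-0.001 0.006 -0.008 0" --pt "-0.001 0.009 -0.012 0" --pt "-0.001 0.01 -0.015 0" --pt "-0.001 0.01 -0.015 0"

```text
time: 11.45
ee_pos: [0.5483, 0.1337, 0.1597]
ee_rot: [-3.141, 0.0, 1.659]
contact_force: [0.3, -0.7, -0.9]
grip_width: 0.254
gripper_force: 59.1
```

arm_command --pt "0 0 -0.001 0" --pt "0 0 -0.002 0" --pt "0 0 -0.002 0"

```text
time: 11.75
ee_pos: [0.5485, 0.1334, 0.1582]
ee_rot: [3.142, 0.0, 1.659]
contact_force: [-0.4, 0.7, -0.9]
grip_width: 0.258
gripper_force: 59.1
```

arm_command --pt "0 0 0 0" --pt "0 0 0 0" --pt "0 0 0 0" --pt "0 0 0 0" --pt "0 0 0 0" --hand 0.2

```text
time: 12.25
ee_pos: [0.5485, 0.1335, 0.1583]
ee_rot: [3.141, 0.0, 1.659]
contact_force: [0.6, 0.1, -0.6]
grip_width: 0.598
gripper_force: 0.0
```

arm_command --pt "0 -0.03 0 0" --pt "0 -0.07 0.01 0" --pt "0 -0.11 0.03 0" --pt "0 -0.15 0.06 0" --pt "0 -0.18 0.08 0"

```text
time: 12.75
ee_pos: [0.5486, -0.0486, 0.24]
ee_rot: [3.14, 0.001, 1.658]
contact_force: [1.2, 0.4, 0.8]
grip_width: 0.597
gripper_force: 0.0
```

arm_command --pt "0 0 0 0" --pt "0 0 0 0" --pt "0 0 0 0" --pt "0 0 0 0" --pt "0 0 0 0"

```text
time: 13.25
ee_pos: [0.5484, -0.0456, 0.2376]
ee_rot: [-3.141, -0.0, 1.66]
contact_force: [0.9, 0.3, -0.8]
grip_width: 0.6
gripper_force: 0.0
```

arm_command --pt "0 0 0 0" --pt "0 0 0 0" --pt "0 0 0 0" --pt "0 0 0 0" --pt "0 0 0 0"

```text
time: 13.75
ee_pos: [0.5485, -0.0465, 0.2382]
ee_rot: [3.142, -0.0, 1.659]
contact_force: [-0.6, -0.3, -0.1]
grip_width: 0.598
gripper_force: 0.0
```

```bash
python3 - <<'E'
from h import *
from cell import robot
p=None
for k in range(3):
    a=snap('scene','s5%d'%k)
    h=cv2.cvtColor(a,cv2.COLOR_RGB2HSV)[180:320,370:470]
    m=cv2.inRange(h,(5,90,60),(22,255,255));M=cv2.moments(m,True);print(M['m00'],M['m10']/max(M['m00'],1)+370,M['m01']/max(M['m00'],1)+180)
b=snap('top','t5')[130:250,180:300]
c=a[170:300,350:470];d=a[165:265,215:325]
i=np.hstack([cv2.resize(c,(400,433),interpolation=cv2.INTER_CUBIC),np.vstack([cv2.resize(b,(400,233),interpolation=cv2.INTER_CUBIC),cv2.resize(d,(400,200),interpolation=cv2.INTER_CUBIC)])])
cv2.imwrite('pics/c6.png',cv2.convertScaleAbs(i[:,:,::-1],alpha=1.7))
E
```

```text
82.0 440.6707317073171 258.890243902439
82.0 440.6707317073171 258.890243902439
80.0 440.6875 258.8125
```

View pics/c6.png

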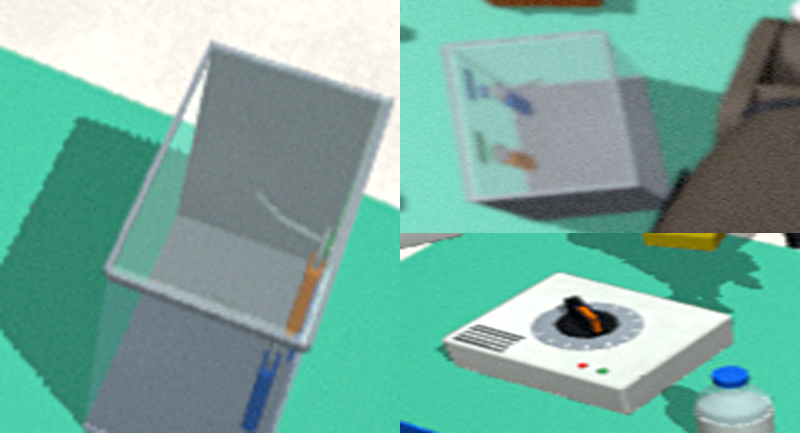

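The orange key hangs in the box at left (305,295), parallel to the blue spare, and is at rest (blob centroid steady). The knob pointer is unchanged. I'll compare against the geometry to see where on the rod it sits.

```bash
python3 - <<'E'
from h import *
x=np.array([-.085,.996,0]);b=np.array([.5428,.2435,.155])
for s in(0,.01,.02,.03,.037):
    e=b+s*x+np.array([0,0,-s*12/44+.0031-.011])
    q=lambda d:((proj('scene',e-[0,0,d])-[350,170])*3.333).round(0)
    print(s,'ringtop',q(-.017),'handle top',q(.022),'bottom',q(.108),'blade z',round(e[2]-.131,4),'dist',np.linalg.norm(e-b).round(3))
a=cv2.imread('pics/s52.png');h=cv2.cvtColor(a,cv2.COLOR_BGR2HSV)[180:320,370:470]
m=cv2.inRange(h,(5,90,60),(22,255,255));v,u=np.nonzero(m)
print('orange crop rows',((v.min()+10)*3.33,(v.max()+11)*3.33));
for r in sorted(set(v))[::4]:print((r+10.5)*3.33,(u[v==r].mean()+20.5)*3.33)
E
```

```text
0 ringtop [278. 207.] handle top [269. 237.] bottom [252. 298.] blade z 0.0161 dist 0.008
0.01 ringtop [290. 213.] handle top [281. 243.] bottom [263. 304.] blade z 0.0134 dist 0.015
0.02 ringtop [303. 220.] handle top [293. 249.] bottom [274. 310.] blade z 0.0106 dist 0.024
0.03 ringtop [315. 226.] handle top [305. 256.] bottom [285. 316.] blade z 0.0079 dist 0.034
0.037 ringtop [323. 231.] handle top [313. 260.] bottom [293. 320.] blade z 0.006 dist 0.041
orange crop rows (np.float64(256.41), np.float64(333.0))
258.075 311.355
271.395 313.02
284.71500000000003 308.02500000000003
298.035 303.03000000000003
311.355 299.7
324.675 293.04
```

```bash
python3 -c "
from cell import robot
print(robot.close_job())"
```

```text
the job is handed in; nothing more can be done
None
```

I turned the knob five clicks clockwise and let go, and hung the orange key by its eye on the free hook, then handed the job in; no verdict came back. The key slid along the rod to the back wall, its eye about 41 mm from the bend. It was at rest, but I put its blade only 0–1 mm above the box floor, too close to rule out that it touches.

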